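# Load the bottle carrier for the dispenser

### The job

Load the three colour-coded cups of the bottle carrier, cap to cup: the red-capped bottle in the red cup, the wide black-capped bottle in the black cup, and the small white-capped bottle in the white cup; the small one is too thin for a cup, so first seat the adapter sleeve it fits (the blue one, with the wide bore) in the white cup and only then stand the bottle in the sleeve. Each must stand upright and fully home on the floor of its cup or sleeve; set them down rather than drop them. Leave the look-alikes (the large white-capped bottle, the slim black-capped bottle with the red band, the yellow narrow-bore adapter) standing where they are, and knock nothing over.

Things in the scene. Friction and masses are not known exactly. Their poses are not given: they have to be found in the camera images.
- red_cup_floor (a point): fixed grey cup with a red rim and red floor disc, one of three (any order) 100 mm apart along y on the aluminium bottle carrier (104 x 322 mm, 45 mm high loop handles 157 mm either way from the middle cup). Point: centre of the inner floor, 14 mm above the bench; z up. Bore 66 mm up to 16 mm above the point, then funnels out to 82 mm; rim 35 mm above the point, 92 mm across outside.
- black_cup_floor (a point): fixed grey cup with a black rim and black floor disc, one of three (any order) 100 mm apart along y on the aluminium bottle carrier (104 x 322 mm, 45 mm high loop handles 157 mm either way from the middle cup). Point: centre of the inner floor, 14 mm above the bench; z up. Bore 66 mm up to 16 mm above the point, then funnels out to 82 mm; rim 35 mm above the point, 92 mm across outside.
- white_cup_floor (a point): fixed grey cup with a white rim and white floor disc, one of three (any order) 100 mm apart along y on the aluminium bottle carrier (104 x 322 mm, 45 mm high loop handles 157 mm either way from the middle cup). Point: centre of the inner floor, 14 mm above the bench; z up. Bore 66 mm up to 16 mm above the point, then funnels out to 82 mm; rim 35 mm above the point, 92 mm across outside.
- red_bottle_center (a point): the only amber bottle with a red cap; standing upright, 58 mm in diameter and 122 mm tall, its screw cap (fixed) is 37 mm in diameter and the top 20 mm; about 200 g. The point is its centre, 61 mm above its underside; z up along the bottle. Loose.
- black_bottle_center (a point): dark amber bottle with a black cap, the wider of the two black-capped bottles, without a red band on its label; standing upright, 60 mm in diameter and 120 mm tall, its screw cap (fixed) is 31 mm in diameter and the top 16 mm; about 220 g. The point is its centre, 60 mm above its underside; z up along the bottle. Loose.
- small_bottle_center (a point): small amber bottle with a white cap, the smaller of the two white-capped reagent bottles; standing upright, 41 mm in diameter and 85 mm tall, its screw cap (fixed) is 30 mm in diameter and the top 16 mm; about 80 g. The point is its centre, 42.5 mm above its underside; z up along the bottle. Loose.
- blue_adapter_center (a point): blue plastic adapter: a plain open-topped sleeve with a floor, outer diameter 60 mm, 58 mm tall, wide bore 50 mm across with straight walls 5 mm thick, floor 6 mm thick; about 60 g. In a cup its upper 26 mm stand above the cup's rim. The point is its centre, 29 mm above its underside; z up. Loose.
- big_white_bottle_center (a point): look-alike, to be left alone: large amber bottle with a white cap; standing upright, 62 mm in diameter and 128 mm tall, its screw cap (fixed) is 30 mm in diameter and the top 16 mm; about 300 g. The point is its centre, 64 mm above its underside; z up along the bottle. Loose.
- slim_black_bottle_center (a point): look-alike, to be left alone: slimmer amber bottle with a black cap and a red band along the lower edge of its label; standing upright, 48 mm in diameter and 103 mm tall, its screw cap (fixed) is 30 mm in diameter and the top 16 mm; about 150 g. The point is its centre, 51.5 mm above its underside; z up along the bottle. Loose.
- yellow_adapter_center (a point): look-alike, to be left alone: yellow plastic adapter of the same outside (60 mm in diameter, 58 mm tall) but with thick walls and a narrow bore of 32 mm, for vials. The point is its centre, 29 mm above its underside. Loose.
Mind the look-alikes: they are no part of the job. What is shaped like the part that bears big_white_bottle_center but green or turquoise is not meant. What is shaped like the part that bears red_bottle_center but turquoise is not meant.

How it is judged:
By the outcome, as a careful person would: the job done as asked, in the order asked, and still so for the second after the job is handed in, with the robot touching nothing.
It also fails if it takes over 115 s, if anything falls off the work surface, if the arm or the gripper's body presses on something with over 40 N, if the wrist force passes 120 N, or if a joint passes its speed limit or range.

### The arm

A 6-joint arm with a two-finger parallel gripper is mounted at the origin on a cart in front of the work surface, level with it; the furniture and walls round the work are solid. World frame = base frame: x ahead of the robot, y to its left, z up, the work surface at z = 0. Lengths are in m, angles in degrees, forces in N, time in s.
With the tool pointing down it reaches from about 0.35 to 0.875 m from the base axis. Payload 4.2 kg.
Tool frame: the origin (TCP) lies at the very end of the fingers, on their centre line; the grasp point (between the pads) lies 19 mm behind it; z points along the fingers, y is the line along which they close (so a half turn about z gives the same grasp; the last joint's range is limited). The gripper opens to 87 mm and grips with 3 to 60 N. Pads are 19 mm wide; open, the fingers measure 117 mm over their backs; the gripper's body (75 mm by 190 mm) begins 51 mm behind the grasp point.
Start: joints at [-48.724, 22.042, 0.453, 0, -68.411, -14.817], TCP at [0.278, -0.56, 0.223] pointing down, gripper open.
Joint ranges: [-179.83, 179.83], [-69.29, 118.12], [-61.27, 80.66], [-181.25, 117.63], [-171.15, -9.14], [-177.46, 177.46]. Speed limits (degrees/s): [159.86, 159.86, 180, 180, 180, 180].

### API

Orientations are given as a 3x3 rotation matrix whose columns are the frame's x, y, z axes.
In Python, from station import * gives the robot as it stands.
- The arm moves only by the shell command python3 -m pendant 'ROWS'. ROWS is JSON, a list of rows, each an object of numbers: "x", "y", "z": the shift along the world's x, y, z normalised to -1 to 1, where 1 is 250 mm; "rx", "ry", "rz": the turn, a rotation vector about the world's x, y, z normalised to -1 to 1, where 1 is 180 degrees; "claw": the opening, from 0 (shut) to 1 (fully open). A call has exactly 8 rows; each row is the pose to reach, as a shift and turn from the pose commanded when the call began, turning the shorter way round; what a row does not reach only later rows make up. A row lasts 1/8 s, in which the tool goes at most 62.5 mm and 10.7 degrees, less where a joint would pass 70% of its speed; a pose out of reach is approached as far as the arm can. A call with a number of a shift or a turn outside -1 to 1 is refused whole. A call with a gripper value outside its range is refused whole. The fingers move at their own pace and stop on an object; the grip force is fixed at half the most. Time passes only in rows, so rows that repeat a pose let the fingers close, or fill a call up. It gives the time, the measured TCP pose, the force, the opening and the grip force at its end, in the units of the state.
- sense(): the state, without advancing time (a new reading comes with each control period).
- capture(name): name is "side" or "top" or "wrist"; returns a dict with "color" (420x560x3 uint8, red, green, blue), "mtx" (3x3 intrinsics, pixels), "k1" (the pictures are not rectified: a ray, as slopes to the right and down, at radius r is drawn at 1 + k1 r^2 times it, then the intrinsics apply), "world_to_cam" (4x4, takes a point from world to camera coordinates). Camera axes: x right, y up, looking along -z (the intrinsics and any distortion apply to the point x, -y, -z); pixel columns grow to the right and rows downward; lengths in m; the calibration is good to about 2 mm. A picture is of the moment at which its call begins. There is no depth.
- finish_job(): hands the job in; it is judged then, once.
Trained networks look in a picture, given as the dict that the camera call returned (one of the last four; its "shot" number tells which), for a name from the list of things; names that differ only in an ending like _2 or _b are one class to them, and where a whole thing is asked for, a point or a joint stands for the part that bears it (a point fixed in the world has none). Each returns a list of dicts, best first, with "conf" (0 to 1); they miss things now and then, are a little off and sometimes report something else, mostly with a low value. They report only what shows in the picture. A call takes as long as a camera call. They do not tell look-alikes from the thing itself.
- search_frame(picture, label): "centre" ([column, row] in pixels, amid what is visible of it).
- regions_of(picture, label): "region" (420x560 bool, what is visible of it) and "centre" ([column, row] in pixels, amid what is visible of it).
The state is a dict: "time_s": time; "joints": joint angles; "joint_velocities": joint speeds; "effort": joint torques, N m; "tcp_pos": TCP position; "ee_rot": TCP orientation; "wrist_force": force on the tool from outside, world axes, zero at the start; "moment": the same for the moment, N m; "gripper_width": opening from 0.0 (shut) to 1.0 (fully open); "gripper_force": force on a finger pad.
Only numpy, scipy, OpenCV 4.12 (cv2) and the standard library are available. Lean on these libraries where they do the work, as an engineer would, in place of code of your own. Each camera call takes 0.05 s, during which the arm holds its last target. There are 200 camera calls.

## Working session

There is one attempt and no reset: what is moved stays moved. The work goes in short steps, Python scripts to look and compute and a shell command to move; the robot and the scene stay as the last step left them, time stands still between calls to the robot, and variables do not carry over. Pictures are saved under pics/ and viewed, at most 14 in all, crops included, and the job is handed in when it is done.

```bash
mkdir -p pics; cat > h.py <<'E'
from station import *
import numpy as np, cv2
def ray(p,uv):
    M=np.array(p["mtx"]);W=np.array(p["world_to_cam"]);k=p["k1"]
    d=np.array([(uv[0]-M[0,2])/M[0,0],(uv[1]-M[1,2])/M[1,1]]);s=d.copy()
    for _ in range(20): s=d/(1+k*(s@s))
    R=W[:3,:3];return -R.T@W[:3,3], R.T@np.array([s[0],-s[1],-1.])
def atz(p,uv,z):
    o,v=ray(p,uv);return o+v*(z-o[2])/v[2]
def proj(p,X):
    W=np.array(p["world_to_cam"]);M=np.array(p["mtx"]);c=W[:3,:3]@np.array(X)+W[:3,3]
    s=np.array([c[0],-c[1]])/-c[2];s=s*(1+p["k1"]*(s@s));return np.array([M[0,0]*s[0]+M[0,2],M[1,1]*s[1]+M[1,2]])
def save(n,im): cv2.imwrite(f"pics/{n}.png",im[...,::-1])
E
python3 - <<'E'
from h import *
for c in ["top","side"]:
    p=capture(c);save(c+"0",p["color"]);o,_=ray(p,(280,210));print(c,o.round(3))
    for l,z in [("red_cup_floor",.014),("black_cup_floor",.014),("white_cup_floor",.014),("red_bottle_center",.061),("black_bottle_center",.06),("small_bottle_center",.0425),("blue_adapter_center",.029),("big_white_bottle_center",.064),("slim_black_bottle_center",.0515),("yellow_adapter_center",.029)]:
        for d in search_frame(p,l)[:4]:
            print(l,round(d["conf"],2),np.round(d["centre"]),atz(p,d["centre"],z)[:2].round(3))
s=sense();print(s["time_s"],s["tcp_pos"],np.round(s["ee_rot"],3))
E
```

```text
top [0.436 0.007 1.226]
red_cup_floor 0.65 [366. 247.] [ 0.466 -0.216]
red_cup_floor 0.18 [328. 249.] [ 0.463 -0.121]
black_cup_floor 0.92 [325. 252.] [ 0.455 -0.112]
white_cup_floor 0.75 [410. 239.] [ 0.482 -0.326]
red_bottle_center 0.89 [218. 301.] [0.346 0.149]
red_bottle_center 0.7 [189. 262.] [0.44  0.218]
black_bottle_center 0.96 [128. 253.] [0.465 0.366]
small_bottle_center 0.62 [243. 258.] [0.446 0.09 ]
blue_adapter_center 0.77 [271. 170.] [0.665 0.017]
big_white_bottle_center 0.97 [214. 210.] [0.564 0.157]
big_white_bottle_center 0.88 [254. 121.] [0.781 0.054]
big_white_bottle_center 0.72 [255. 215.] [0.549 0.057]
big_white_bottle_center 0.62 [370. 246.] [ 0.466 -0.214]
slim_black_bottle_center 0.69 [158. 204.] [0.583 0.294]
slim_black_bottle_center 0.46 [368. 244.] [ 0.472 -0.214]
yellow_adapter_center 0.64 [338. 163.] [ 0.676 -0.152]
yellow_adapter_center 0.44 [409. 238.] [ 0.483 -0.322]
yellow_adapter_center 0.35 [330. 253.] [ 0.453 -0.122]
side [0.28  0.962 0.652]
red_cup_floor 0.66 [336. 172.] [ 0.472 -0.273]
black_cup_floor 0.76 [330. 192.] [ 0.464 -0.159]
white_cup_floor 0.62 [334. 160.] [ 0.491 -0.344]
red_bottle_center 0.79 [305. 270.] [0.439 0.23 ]
red_bottle_center 0.72 [362. 256.] [0.342 0.157]
red_bottle_center 0.7 [332. 160.] [ 0.479 -0.248]
black_bottle_center 0.55 [263. 325.] [0.47  0.389]
small_bottle_center 0.81 [319. 237.] [0.441 0.088]
blue_adapter_center 0.95 [234. 209.] [0.662 0.013]
big_white_bottle_center 0.87 [255. 241.] [0.555 0.17 ]
big_white_bottle_center 0.7 [276. 218.] [0.539 0.076]
big_white_bottle_center 0.56 [182. 199.] [0.769 0.062]
yellow_adapter_center 0.95 [247. 177.] [ 0.685 -0.148]
yellow_adapter_center 0.75 [320. 238.] [0.442 0.073]
yellow_adapter_center 0.31 [339. 169.] [ 0.462 -0.264]
1.1 [ 0.27848559 -0.55949836  0.22253344] [[-0.895 -0.446 -0.   ]
 [-0.446  0.895  0.   ]
 [-0.     0.    -1.   ]]
```

View pics/top0.png

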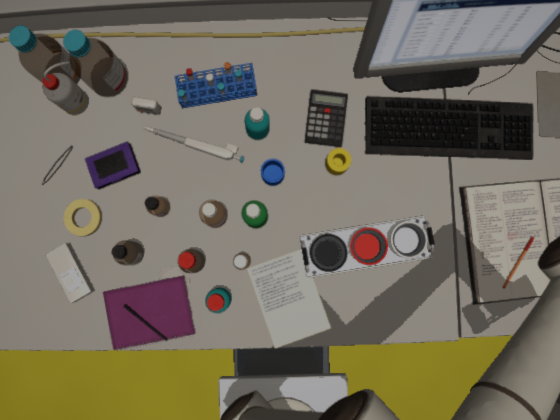

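View pics/side0.png

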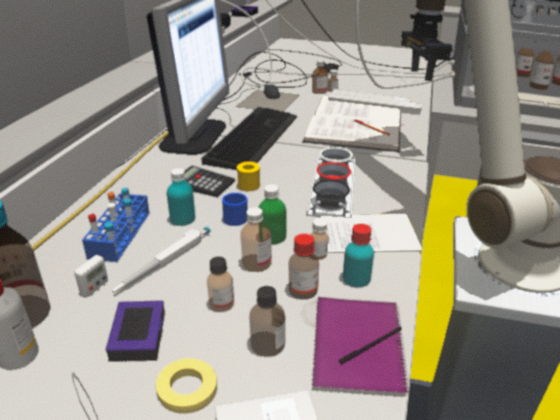

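The top picture shows these candidates:
- **Red-capped:** amber at (189,261), turquoise at (218,300), which is not meant.
- **Black-capped:** wide at (126,252), slim at (156,205).
- **White-capped:** small at (241,262), big amber at (212,212), green at (254,214), turquoise at (257,121).
- **Adapters:** blue at (272,172), yellow at (338,160).
- **Cups:** black at (327,252), red at (368,246), white at (407,239).

I choose (189,261), (126,252), (241,262) and (272,172). Next I check them in a close crop and fit silhouettes.

```bash
cat > fit.py <<'E'
from h import *
from scipy.optimize import minimize
def hull(p,xy,parts):
    m=np.zeros((420,560),np.uint8);t=np.linspace(0,2*np.pi,24)
    for a,b in zip(parts[:-1],parts[1:]):
        q=[proj(p,[xy[0]+r*np.cos(u),xy[1]+r*np.sin(u),z]) for z,r in (a,b) for u in t]
        h=cv2.convexHull((np.array(q)*16).astype(np.int32));cv2.fillConvexPoly(m,h,1,shift=4)
    return m>0
def fit(p,reg,parts,x0):
    f=lambda x:1-(hull(p,x,parts)&reg).sum()/(hull(p,x,parts)|reg).sum()
    r=minimize(f,x0,method="Nelder-Mead",options=dict(initial_simplex=[x0,np.add(x0,[.02,0]),np.add(x0,[0,.02])],xatol=3e-4,fatol=1e-4));return r.x,1-r.fun
T={"red_bottle_center":([(0,.029),(.08,.029),(.1,.0185),(.122,.0185)],(.44,.222)),
"black_bottle_center":([(0,.03),(.08,.03),(.1,.0155),(.12,.0155)],(.467,.375)),
"small_bottle_center":([(0,.0205),(.055,.0205),(.067,.015),(.085,.015)],(.443,.089)),
"blue_adapter_center":([(0,.03),(.058,.03)],(.664,.015))}
E
python3 - <<'E'
from fit import *
for c in ["top","side"]:
    p=capture(c)
    for l,(pa,x0) in T.items():
        best=max((fit(p,d["region"],pa,x0) for d in regions_of(p,l) if hull(p,x0,pa)[d["region"]].any()),key=lambda r:r[1],default=None)
        print(c,l,best)
    if c=="top":
        a=cv2.resize(p["color"][190:320,100:290],None,fx=4,fy=4,interpolation=cv2.INTER_CUBIC);save("crop1",a)
        b=cv2.resize(p["color"][205:285,290:450],None,fx=5,fy=5,interpolation=cv2.INTER_CUBIC);save("crop2",b)
E
```

```text
top red_bottle_center (array([0.44539623, 0.21621298]), np.float64(0.8697068403908795))
top black_bottle_center (array([0.46704852, 0.37011093]), np.float64(0.8864864864864865))
top small_bottle_center None
top blue_adapter_center (array([0.65892505, 0.01117078]), np.float64(0.8566493955094991))
side red_bottle_center (array([0.44450098, 0.21478743]), np.float64(0.9398047722342733))
side black_bottle_center (array([0.46906539, 0.36987196]), np.float64(0.8909253464461332))
side small_bottle_center (array([0.44268201, 0.0884986 ]), np.float64(0.7365038560411311))
side blue_adapter_center (array([0.65950781, 0.01353516]), np.float64(0.9033018867924528))
```

View pics/crop1.png

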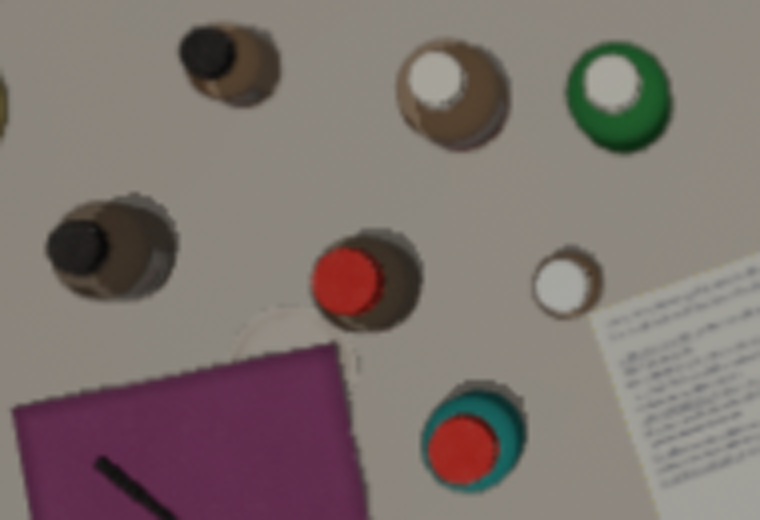

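View pics/crop2.png

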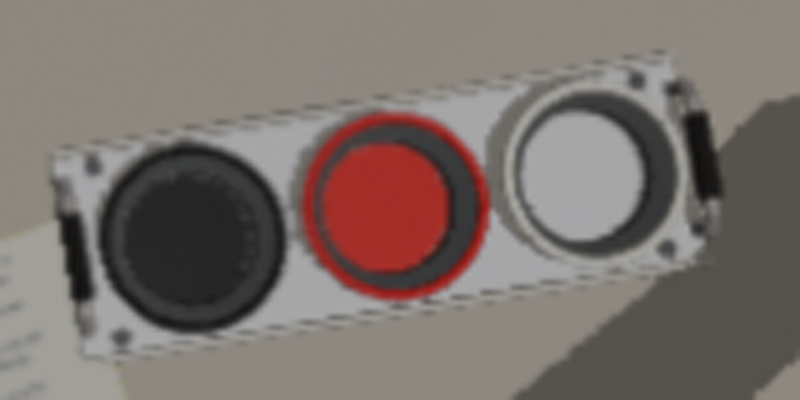

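The crop confirms the choice: amber red cap (crop 347,282), wide black cap without a band (78,247), small white cap (562,287). The rims are at crop2 (193,237) black, (396,205) red and (592,169) white.

```bash
python3 - <<'E'
from h import *
p=capture("top")
for n,u,z in [("black",(193,237),.049),("red",(396,205),.049),("white",(592,169),.049),("redF",(385,207),.014),("whiteF",(582,176),.014),("blackF",(190,236),.014)]:
    print(n,atz(p,(u[0]/5+290-.4,u[1]/5+205-.4),z)[:2].round(4))
for n,u,z in [("small",(562,287),.085),("redcap",(347,282),.122),("blackcap",(78,247),.12)]:
    print(n,atz(p,(u[0]/4+100-.4,u[1]/4+190-.4),z)[:2].round(4))
w=capture("wrist");s=sense();W=np.array(w["world_to_cam"]);R=np.array(s["ee_rot"])
o=-W[:3,:3].T@W[:3,3];print("cam in tool",R.T@(o-s["tcp_pos"]),"view dir tool",(R.T@-W[2,:3]).round(3),w["mtx"])
E
```

```text
black [ 0.4556 -0.1165]
red [ 0.4681 -0.2156]
white [ 0.4826 -0.3127]
redF [ 0.4682 -0.2167]
whiteF [ 0.4806 -0.3169]
blackF [ 0.4568 -0.1187]
small [0.439  0.0937]
redcap [0.4448 0.2129]
blackcap [0.4682 0.3688]
cam in tool [ 0.06864755  0.0002207  -0.16251622] view dir tool [-0.253  0.     0.968] [[324.2833315    0.         277.58094086]
 [  0.         324.2833315  207.4819639 ]
 [  0.           0.           1.        ]]
```

```bash
python3 -m pendant '[{"x":0.1,"y":0.15,"z":0.05,"rz":-0.03,"claw":1},{"x":0.25,"y":0.4,"z":0.1,"rz":-0.08,"claw":1},{"x":0.4,"y":0.65,"z":0.1,"rz":-0.12,"claw":1},{"x":0.55,"y":0.85,"z":0.1,"rz":-0.147,"claw":1},{"x":0.64,"y":1,"z":0.1,"rz":-0.147,"claw":1},{"x":0.64,"y":1,"z":0.1,"rz":-0.147,"claw":1},{"x":0.64,"y":1,"z":0.1,"rz":-0.147,"claw":1},{"x":0.64,"y":1,"z":0.1,"rz":-0.147,"claw":1}]'
python3 - <<'E'
from h import *
w=capture("wrist");save("w1",w["color"])
E
python3 -m pendant '[{"x":0.1,"y":0.15,"claw":1},{"x":0.25,"y":0.4,"claw":1},{"x":0.4,"y":0.65,"claw":1},{"x":0.55,"y":0.85,"claw":1},{"x":0.65,"y":1,"claw":1},{"x":0.65,"y":1,"claw":1},{"x":0.65,"y":1,"claw":1},{"x":0.65,"y":1,"claw":1}]'
python3 - <<'E'
from fit import *
w=capture("wrist");save("w2",w["color"])
for d in regions_of(w,"blue_adapter_center"): print(d["conf"],d["centre"],fit(w,d["region"],*T["blue_adapter_center"]))
E
```

```text
$[0]: bad value
$[0]: bad value
```

View pics/w1.png

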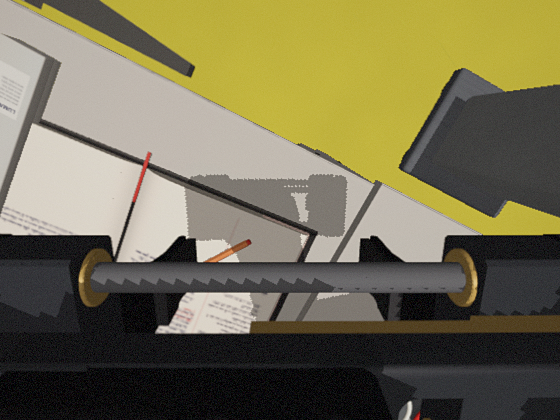

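View pics/w2.png

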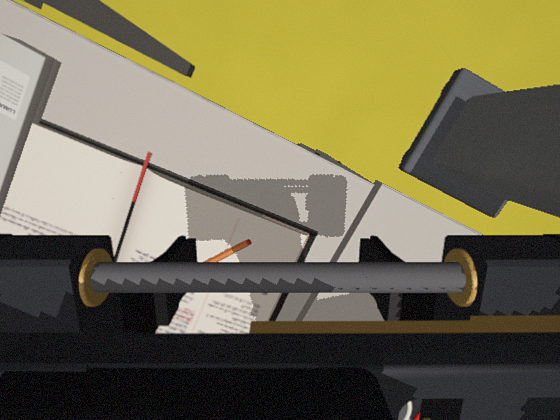

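The call was refused because every key is needed, so nothing moved. The wrist view shows the gripper filling rows 235–420, with the scene visible only above that.

```bash
python3 -m pendant '[{"x":0.1,"y":0.15,"z":0.05,"rx":0,"ry":0,"rz":-0.03,"claw":1},{"x":0.25,"y":0.4,"z":0.1,"rx":0,"ry":0,"rz":-0.08,"claw":1},{"x":0.4,"y":0.65,"z":0.1,"rx":0,"ry":0,"rz":-0.12,"claw":1},{"x":0.55,"y":0.85,"z":0.1,"rx":0,"ry":0,"rz":-0.147,"claw":1},{"x":0.64,"y":1,"z":0.1,"rx":0,"ry":0,"rz":-0.147,"claw":1},{"x":0.64,"y":1,"z":0.1,"rx":0,"ry":0,"rz":-0.147,"claw":1},{"x":0.64,"y":1,"z":0.1,"rx":0,"ry":0,"rz":-0.147,"claw":1},{"x":0.64,"y":1,"z":0.1,"rx":0,"ry":0,"rz":-0.147,"claw":1}]'
python3 -m pendant '[{"x":0.1,"y":0.15,"z":0,"rx":0,"ry":0,"rz":0,"claw":1},{"x":0.25,"y":0.4,"z":0,"rx":0,"ry":0,"rz":0,"claw":1},{"x":0.4,"y":0.65,"z":0,"rx":0,"ry":0,"rz":0,"claw":1},{"x":0.55,"y":0.85,"z":0,"rx":0,"ry":0,"rz":0,"claw":1},{"x":0.65,"y":1,"z":0,"rx":0,"ry":0,"rz":0,"claw":1},{"x":0.65,"y":1,"z":0,"rx":0,"ry":0,"rz":0,"claw":1},{"x":0.65,"y":1,"z":0,"rx":0,"ry":0,"rz":0,"claw":1},{"x":0.65,"y":1,"z":0,"rx":0,"ry":0,"rz":0,"claw":1}]'
python3 - <<'E'
from fit import *
w=capture("wrist");save("w3",w["color"])
for d in regions_of(w,"blue_adapter_center"): print(d["conf"],d["centre"],fit(w,d["region"],*T["blue_adapter_center"]))
E
```

```text
time_s: 2.85
tcp_pos: [0.4378, -0.3105, 0.2475]
ee_rot: [[-1.0, 0.002, -0.0], [0.002, 1.0, -0.0], [0.0, -0.0, -1.0]]
wrist_force: [-0.6, -0.0, -1.0]
gripper_width: 1.0
gripper_force: 0.0
time_s: 3.85
tcp_pos: [0.6003, -0.0612, 0.2477]
ee_rot: [[-1.0, 0.002, -0.0], [0.002, 1.0, -0.0], [0.0, -0.0, -1.0]]
wrist_force: [0.1, 0.1, -0.2]
gripper_width: 1.002
gripper_force: 0.0
0.69 [334.9, 231.3] (array([0.65794123, 0.01178695]), np.float64(0.9398216939078752))
```

View pics/w3.png

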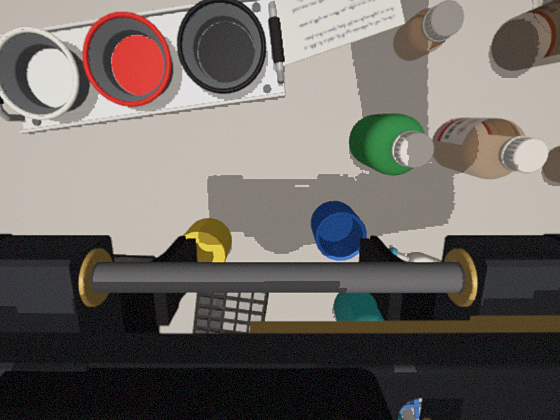

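Wrist view: the blue adapter is at (338,230), with black, red and white rims at about (222,46), (128,58) and (37,73). The adapter fit agrees with the top and side views, so I go and grasp it.

```bash
python3 - <<'E'
from h import *
p=capture("wrist")
for u in [(222,46),(128,59),(37,73)]: print(atz(p,u,.049)[:2].round(4))
E
python3 -m pendant '[{"x":0.12,"y":0.15,"z":-0.1,"rx":0,"ry":0,"rz":0,"claw":1},{"x":0.232,"y":0.293,"z":-0.25,"rx":0,"ry":0,"rz":0,"claw":1},{"x":0.232,"y":0.293,"z":-0.42,"rx":0,"ry":0,"rz":0,"claw":1},{"x":0.232,"y":0.293,"z":-0.58,"rx":0,"ry":0,"rz":0,"claw":1},{"x":0.232,"y":0.293,"z":-0.7,"rx":0,"ry":0,"rz":0,"claw":1},{"x":0.232,"y":0.293,"z":-0.78,"rx":0,"ry":0,"rz":0,"claw":1},{"x":0.232,"y":0.293,"z":-0.832,"rx":0,"ry":0,"rz":0,"claw":1},{"x":0.232,"y":0.293,"z":-0.832,"rx":0,"ry":0,"rz":0,"claw":1}]'
python3 -m pendant '[{"x":0,"y":0,"z":0,"rx":0,"ry":0,"rz":0,"claw":0.6},{"x":0,"y":0,"z":0,"rx":0,"ry":0,"rz":0,"claw":0.6},{"x":0,"y":0,"z":0,"rx":0,"ry":0,"rz":0,"claw":0.6},{"x":0,"y":0,"z":0,"rx":0,"ry":0,"rz":0,"claw":0.6},{"x":0,"y":0,"z":0,"rx":0,"ry":0,"rz":0,"claw":0.6},{"x":0,"y":0,"z":0,"rx":0,"ry":0,"rz":0,"claw":0.6},{"x":0,"y":0,"z":0,"rx":0,"ry":0,"rz":0,"claw":0.6},{"x":0,"y":0,"z":0,"rx":0,"ry":0,"rz":0,"claw":0.6}]'
```

```text
[ 0.4553 -0.1172]
[ 0.4671 -0.2149]
[ 0.48   -0.3123]
time_s: 5.0
tcp_pos: [0.6585, 0.0132, 0.0389]
ee_rot: [[-1.0, 0.001, -0.002], [0.001, 1.0, -0.0], [0.002, -0.0, -1.0]]
wrist_force: [-0.3, -0.2, 0.6]
gripper_width: 1.004
gripper_force: 0.0
time_s: 6.0
tcp_pos: [0.6593, 0.0137, 0.0402]
ee_rot: [[-1.0, -0.0, 0.001], [-0.0, 1.0, -0.0], [-0.001, -0.0, -1.0]]
wrist_force: [-1.5, -0.9, 6.4]
gripper_width: 0.681
gripper_force: 30.0
```

```bash
python3 -m pendant '[{"x":0,"y":0,"z":0.08,"rx":0,"ry":0,"rz":0,"claw":0.6},{"x":0,"y":0,"z":0.22,"rx":0,"ry":0,"rz":0,"claw":0.6},{"x":-0.05,"y":-0.1,"z":0.36,"rx":0,"ry":0,"rz":0,"claw":0.6},{"x":-0.15,"y":-0.25,"z":0.44,"rx":0,"ry":0,"rz":0,"claw":0.6},{"x":-0.25,"y":-0.45,"z":0.44,"rx":0,"ry":0,"rz":0,"claw":0.6},{"x":-0.35,"y":-0.65,"z":0.44,"rx":0,"ry":0,"rz":0,"claw":0.6},{"x":-0.42,"y":-0.8,"z":0.44,"rx":0,"ry":0,"rz":0,"claw":0.6},{"x":-0.45,"y":-0.85,"z":0.44,"rx":0,"ry":0,"rz":0,"claw":0.6}]'
python3 -m pendant '[{"x":-0.06,"y":-0.1,"z":0,"rx":0,"ry":0,"rz":0,"claw":0.6},{"x":-0.15,"y":-0.25,"z":0,"rx":0,"ry":0,"rz":0,"claw":0.6},{"x":-0.22,"y":-0.38,"z":0,"rx":0,"ry":0,"rz":0,"claw":0.6},{"x":-0.26,"y":-0.45,"z":0,"rx":0,"ry":0,"rz":0,"claw":0.6},{"x":-0.26,"y":-0.46,"z":0,"rx":0,"ry":0,"rz":0,"claw":0.6},{"x":-0.26,"y":-0.46,"z":0,"rx":0,"ry":0,"rz":0,"claw":0.6},{"x":-0.26,"y":-0.46,"z":0,"rx":0,"ry":0,"rz":0,"claw":0.6},{"x":-0.26,"y":-0.46,"z":0,"rx":0,"ry":0,"rz":0,"claw":0.6}]'
python3 - <<'E'
from h import *
s=sense();print(s["tcp_pos"],.481-s["tcp_pos"][0],-.3145-s["tcp_pos"][1])
a=capture("top")["color"][190:290,300:460];b=capture("wrist")["color"]
im=np.hstack([cv2.resize(a,None,fx=2.5,fy=2.5),cv2.resize(b[:250],None,fx=.7,fy=1)]);save("p1",im)
E
```

```text
time_s: 7.0
tcp_pos: [0.5449, -0.2003, 0.1487]
ee_rot: [[-1.0, 0.003, -0.001], [0.003, 1.0, 0.001], [0.001, 0.001, -1.0]]
wrist_force: [0.4, 1.6, -1.4]
gripper_width: 0.679
gripper_force: 30.0
time_s: 8.0
tcp_pos: [0.4819, -0.3131, 0.1495]
ee_rot: [[-1.0, -0.001, 0.0], [-0.001, 1.0, 0.0], [-0.0, 0.0, -1.0]]
wrist_force: [0.2, -0.1, -0.1]
gripper_width: 0.677
gripper_force: 30.0
[ 0.48192953 -0.31306981  0.1495184 ] -0.0009295272157487933 -0.0014301917895751526
```

View pics/p1.png

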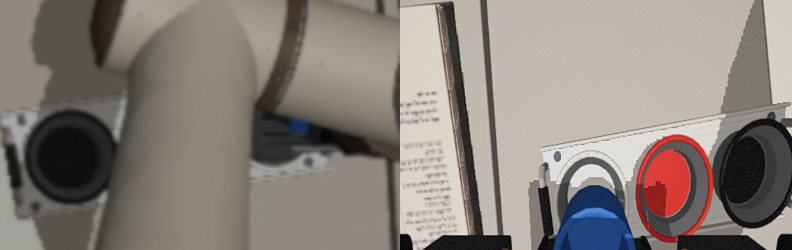

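Wrist view: the sleeve (about 600,215 in the combined picture) hangs over the white cup. I lower it.

```bash
python3 -m pendant '[{"x":-0.004,"y":-0.005,"z":-0.04,"rx":0,"ry":0,"rz":0,"claw":0.6},{"x":-0.004,"y":-0.005,"z":-0.1,"rx":0,"ry":0,"rz":0,"claw":0.6},{"x":-0.004,"y":-0.005,"z":-0.16,"rx":0,"ry":0,"rz":0,"claw":0.6},{"x":-0.004,"y":-0.005,"z":-0.22,"rx":0,"ry":0,"rz":0,"claw":0.6},{"x":-0.004,"y":-0.005,"z":-0.27,"rx":0,"ry":0,"rz":0,"claw":0.6},{"x":-0.004,"y":-0.005,"z":-0.32,"rx":0,"ry":0,"rz":0,"claw":0.6},{"x":-0.004,"y":-0.005,"z":-0.35,"rx":0,"ry":0,"rz":0,"claw":0.6},{"x":-0.004,"y":-0.005,"z":-0.35,"rx":0,"ry":0,"rz":0,"claw":0.6}]'
python3 -m pendant '[{"x":0,"y":0,"z":-0.01,"rx":0,"ry":0,"rz":0,"claw":0.6},{"x":0,"y":0,"z":-0.02,"rx":0,"ry":0,"rz":0,"claw":0.6},{"x":0,"y":0,"z":-0.028,"rx":0,"ry":0,"rz":0,"claw":0.6},{"x":0,"y":0,"z":-0.032,"rx":0,"ry":0,"rz":0,"claw":0.6},{"x":0,"y":0,"z":-0.034,"rx":0,"ry":0,"rz":0,"claw":0.6},{"x":0,"y":0,"z":-0.034,"rx":0,"ry":0,"rz":0,"claw":0.6},{"x":0,"y":0,"z":-0.034,"rx":0,"ry":0,"rz":0,"claw":0.6},{"x":0,"y":0,"z":-0.034,"rx":0,"ry":0,"rz":0,"claw":0.6}]'
```

```text
time_s: 9.1
tcp_pos: [0.4807, -0.3154, 0.0616]
ee_rot: [[-1.0, -0.0, 0.0], [-0.0, 1.0, -0.001], [-0.0, -0.001, -1.0]]
wrist_force: [-0.5, -2.0, -1.3]
gripper_width: 0.683
gripper_force: 30.0
time_s: 10.1
tcp_pos: [0.481, -0.3154, 0.0542]
ee_rot: [[-1.0, -0.0, 0.001], [-0.0, 1.0, -0.001], [-0.001, -0.001, -1.0]]
wrist_force: [0.7, -4.7, 5.6]
gripper_width: 0.681
gripper_force: 30.0
```

```bash
python3 -m pendant '[{"x":0,"y":0,"z":-0.003,"rx":0,"ry":0,"rz":0,"claw":0.75},{"x":0,"y":0,"z":-0.003,"rx":0,"ry":0,"rz":0,"claw":0.95},{"x":0,"y":0,"z":-0.003,"rx":0,"ry":0,"rz":0,"claw":0.95},{"x":0,"y":0,"z":-0.003,"rx":0,"ry":0,"rz":0,"claw":0.95},{"x":0,"y":0,"z":0.05,"rx":0,"ry":0,"rz":0,"claw":0.95},{"x":0,"y":0,"z":0.15,"rx":0,"ry":0,"rz":0,"claw":0.95},{"x":0,"y":0.1,"z":0.35,"rx":0,"ry":0,"rz":0,"claw":0.95},{"x":0,"y":0.2,"z":0.55,"rx":0,"ry":0,"rz":0,"claw":0.95}]'
python3 -m pendant '[{"x":-0.02,"y":0.2,"z":0.1,"rx":0,"ry":0,"rz":0,"claw":0.95},{"x":-0.05,"y":0.4,"z":0.1,"rx":0,"ry":0,"rz":0,"claw":0.95},{"x":-0.1,"y":0.6,"z":0.1,"rx":0,"ry":0,"rz":0,"claw":0.95},{"x":-0.15,"y":0.8,"z":0.1,"rx":0,"ry":0,"rz":0,"claw":0.95},{"x":-0.15,"y":0.95,"z":0.1,"rx":0,"ry":0,"rz":0,"claw":0.95},{"x":-0.15,"y":1,"z":0.1,"rx":0,"ry":0,"rz":0,"claw":0.95},{"x":-0.15,"y":1,"z":0.1,"rx":0,"ry":0,"rz":0,"claw":0.95},{"x":-0.15,"y":1,"z":0.1,"rx":0,"ry":0,"rz":0,"claw":0.95}]'
python3 - <<'E'
from fit import *
p=capture("top");w=capture("wrist");save("w4",w["color"])
for l,pic,dz,x0 in [("blue_adapter_center",p,.014,(.481,-.3145)),("blue_adapter_center",w,.014,(.481,-.3145)),("small_bottle_center",w,0,(.441,.09)),("small_bottle_center",p,0,(.441,.09))]:
    pa=[(z+dz,r) for z,r in T[l][0]]
    if dz: pa=[(.049,.03),(.072,.03)]
    for d in regions_of(pic,l): print(l,d["conf"],np.round(d["centre"]),fit(pic,d["region"],pa,x0))
save("c4",cv2.resize(p["color"][190:290,300:460],None,fx=4,fy=4,interpolation=cv2.INTER_CUBIC))
E
```

```text
time_s: 11.1
tcp_pos: [0.4802, -0.2646, 0.1932]
ee_rot: [[-1.0, 0.001, 0.0], [0.001, 1.0, -0.0], [-0.0, -0.0, -1.0]]
wrist_force: [1.0, -0.4, 0.3]
gripper_width: 0.947
gripper_force: 0.0
time_s: 12.1
tcp_pos: [0.443, -0.0158, 0.2161]
ee_rot: [[-1.0, 0.001, -0.0], [0.001, 1.0, -0.0], [0.0, -0.0, -1.0]]
wrist_force: [-0.3, -0.7, -0.0]
gripper_width: 0.948
gripper_force: 0.0
blue_adapter_center 0.83 [408. 238.] (array([ 0.47945482, -0.31018745]), np.float64(0.9483333333333334))
blue_adapter_center 0.82 [ 15. 219.] (array([ 0.47059803, -0.30950612]), np.float64(0.7110808973487424))
small_bottle_center 0.57 [382. 184.] (array([0.43942649, 0.09288958]), np.float64(0.9280193236714975))
```

View pics/c4.png

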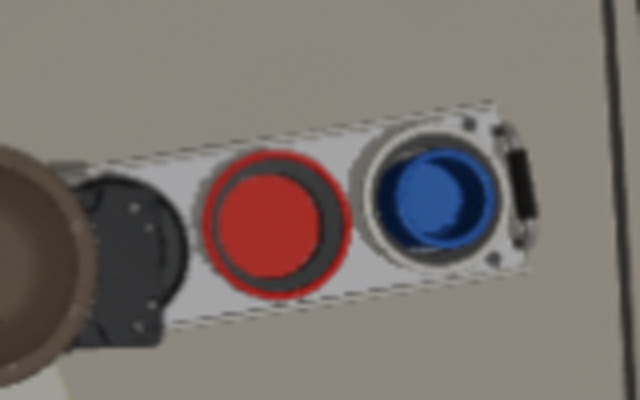

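View pics/w4.png

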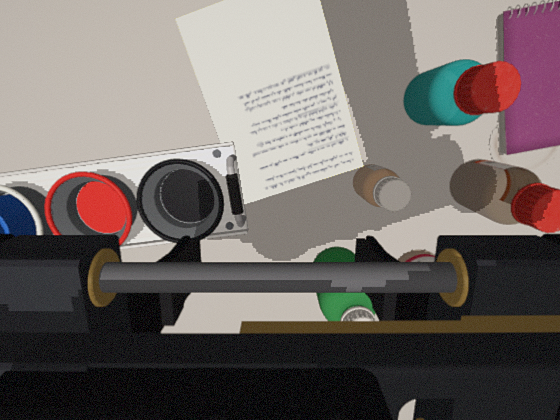

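Crop: the sleeve stands level in the white cup at (440,199). Wrist view: the small bottle is at (382,187), and its fit (0.439, 0.093) agrees with the top view. I grasp it by the cap.

```bash
python3 -m pendant '[{"x":-0.014,"y":0.15,"z":0,"rx":0,"ry":0,"rz":0,"claw":0.8},{"x":-0.014,"y":0.32,"z":0,"rx":0,"ry":0,"rz":0,"claw":0.8},{"x":-0.014,"y":0.437,"z":-0.1,"rx":0,"ry":0,"rz":0,"claw":0.8},{"x":-0.014,"y":0.437,"z":-0.25,"rx":0,"ry":0,"rz":0,"claw":0.8},{"x":-0.014,"y":0.437,"z":-0.4,"rx":0,"ry":0,"rz":0,"claw":0.8},{"x":-0.014,"y":0.437,"z":-0.52,"rx":0,"ry":0,"rz":0,"claw":0.8},{"x":-0.014,"y":0.437,"z":-0.608,"rx":0,"ry":0,"rz":0,"claw":0.8},{"x":-0.014,"y":0.437,"z":-0.608,"rx":0,"ry":0,"rz":0,"claw":0.8}]'
python3 -m pendant '[{"x":0,"y":0,"z":0,"rx":0,"ry":0,"rz":0,"claw":0.55},{"x":0,"y":0,"z":0,"rx":0,"ry":0,"rz":0,"claw":0.4},{"x":0,"y":0,"z":0,"rx":0,"ry":0,"rz":0,"claw":0.25},{"x":0,"y":0,"z":0,"rx":0,"ry":0,"rz":0,"claw":0.25},{"x":0,"y":0,"z":0,"rx":0,"ry":0,"rz":0,"claw":0.25},{"x":0,"y":0,"z":0,"rx":0,"ry":0,"rz":0,"claw":0.25},{"x":0,"y":0,"z":0,"rx":0,"ry":0,"rz":0,"claw":0.25},{"x":0,"y":0,"z":0,"rx":0,"ry":0,"rz":0,"claw":0.25}]'
```

```text
time_s: 13.4
tcp_pos: [0.4385, 0.0934, 0.0627]
ee_rot: [[-1.0, 0.0, -0.004], [0.0, 1.0, -0.002], [0.004, -0.002, -1.0]]
wrist_force: [-0.3, -0.3, -0.6]
gripper_width: 0.8
gripper_force: 0.0
time_s: 14.4
tcp_pos: [0.4397, 0.0943, 0.0642]
ee_rot: [[-1.0, -0.0, 0.0], [-0.0, 1.0, 0.0], [-0.0, 0.0, -1.0]]
wrist_force: [-0.5, -1.1, 3.0]
gripper_width: 0.337
gripper_force: 29.8
```

```bash
python3 -m pendant '[{"x":0,"y":0,"z":0.08,"rx":0,"ry":0,"rz":0,"claw":0.25},{"x":0,"y":0,"z":0.25,"rx":0,"ry":0,"rz":0,"claw":0.25},{"x":0,"y":-0.05,"z":0.4,"rx":0,"ry":0,"rz":0,"claw":0.25},{"x":0,"y":-0.2,"z":0.5,"rx":0,"ry":0,"rz":0,"claw":0.25},{"x":0.02,"y":-0.4,"z":0.5,"rx":0,"ry":0,"rz":0,"claw":0.25},{"x":0.05,"y":-0.6,"z":0.5,"rx":0,"ry":0,"rz":0,"claw":0.25},{"x":0.08,"y":-0.8,"z":0.5,"rx":0,"ry":0,"rz":0,"claw":0.25},{"x":0.1,"y":-0.95,"z":0.5,"rx":0,"ry":0,"rz":0,"claw":0.25}]'
python3 -m pendant '[{"x":0.02,"y":-0.15,"z":0,"rx":0,"ry":0,"rz":0,"claw":0.25},{"x":0.04,"y":-0.3,"z":0,"rx":0,"ry":0,"rz":0,"claw":0.25},{"x":0.06,"y":-0.45,"z":0,"rx":0,"ry":0,"rz":0,"claw":0.25},{"x":0.06,"y":-0.58,"z":0,"rx":0,"ry":0,"rz":0,"claw":0.25},{"x":0.06,"y":-0.65,"z":0,"rx":0,"ry":0,"rz":0,"claw":0.25},{"x":0.06,"y":-0.672,"z":0,"rx":0,"ry":0,"rz":0,"claw":0.25},{"x":0.06,"y":-0.672,"z":0,"rx":0,"ry":0,"rz":0,"claw":0.25},{"x":0.06,"y":-0.672,"z":0,"rx":0,"ry":0,"rz":0,"claw":0.25}]'
python3 - <<'E'
from fit import *
w=capture("wrist");s=sense();t=s["tcp_pos"];print(t)
for l,pa,x0 in [("small_bottle_center",[(z+t[2]-.064,r) for z,r in T["small_bottle_center"][0]],t[:2]),("blue_adapter_center",[(.049,.03),(.072,.03)],(.48,-.312))]:
    for d in regions_of(w,l): print(l,d["conf"],np.round(d["centre"]),fit(w,d["region"],pa,x0))
save("w5",w["color"])
E
```

```text
time_s: 15.4
tcp_pos: [0.4641, -0.145, 0.1885]
ee_rot: [[-1.0, 0.001, -0.001], [0.001, 1.0, 0.0], [0.001, 0.0, -1.0]]
wrist_force: [-0.6, -0.5, -0.4]
gripper_width: 0.335
gripper_force: 29.8
time_s: 16.4
tcp_pos: [0.4795, -0.3103, 0.1892]
ee_rot: [[-1.0, -0.001, 0.0], [-0.001, 1.0, 0.0], [-0.0, 0.0, -1.0]]
wrist_force: [0.4, 0.8, -0.9]
gripper_width: 0.335
gripper_force: 29.8
[ 0.47962285 -0.31038453  0.1892469 ]
small_bottle_center 0.73 [276. 231.] (array([ 0.47918471, -0.31052391]), np.float64(0.6202613324729795))
blue_adapter_center 0.86 [267. 184.] (array([ 0.47630522, -0.31619981]), np.float64(0.570123589468028))
```

View pics/w5.png

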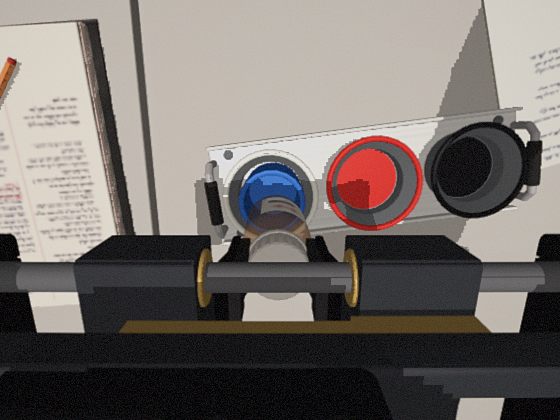

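```bash
python3 - <<'E'
from h import *
w=capture("wrist");im=w["color"].astype(int)
blue=(im[...,2]>im[...,0]+40)&(im[...,2]>70)
ys,xs=np.nonzero(blue[140:235,220:330]);ys+=140;xs+=220
print(xs.min(),xs.max(),ys.min(),[(r,xs[ys==r].min(),xs[ys==r].max()) for r in range(165,226,6) if (ys==r).any()])
for c in [(.4797,-.3103),(.4797,-.3125),(.481,-.3145)]:
  t=np.linspace(0,2*np.pi,60);q=np.array([proj(w,[c[0]+.03*np.cos(a),c[1]+.03*np.sin(a),.072]) for a in t]);print(c,q.min(0).round(1),q.max(0).round(1))
E
```

```text
239 305 162 [(165, np.int64(262), np.int64(285)), (171, np.int64(253), np.int64(292)), (177, np.int64(249), np.int64(297)), (183, np.int64(245), np.int64(299)), (189, np.int64(241), np.int64(302)), (195, np.int64(240), np.int64(304)), (201, np.int64(239), np.int64(304)), (207, np.int64(239), np.int64(304)), (213, np.int64(241), np.int64(247)), (219, np.int64(244), np.int64(247))]
(0.4797, -0.3103) [243.7 169.3] [311.2 234.9]
(0.4797, -0.3125) [241.2 169.3] [308.8 234.9]
(0.481, -0.3145) [239.  170.8] [306.5 236.2]
```

```bash
python3 - <<'E'
from h import *
w=capture("wrist");im=w["color"].astype(int)
red=(im[...,0]>im[...,1]+60)&(im[...,0]>90)
ys,xs=np.nonzero(red[:,315:430]);print("red",xs.min()+315,xs.max()+315,ys.min(),ys.max())
t=np.linspace(0,2*np.pi,90)
for n,c,r,z in [("red",(.4682,-.2157),.046,.049),("white",(.481,-.3145),.046,.049)]:
  q=np.array([proj(w,[c[0]+r*np.cos(a),c[1]+r*np.sin(a),z]) for a in t]);print(n,q.min(0).round(1),q.max(0).round(1))
p=capture("top");q=np.array([proj(p,[.4682+.046*np.cos(a),-.2157+.046*np.sin(a),.049]) for a in t]);print("top red",q.min(0).round(1),q.max(0).round(1))
a=w["color"][120:250,190:330];save("w6",cv2.resize(a,None,fx=4,fy=4,interpolation=cv2.INTER_CUBIC))
E
```

```text
red 327 423 136 230
red [328.8 136. ] [425.8 231.5]
white [225.2 149.9] [321.2 243.6]
top red [349.9 226.6] [387.6 264.6]
```

View pics/w6.png

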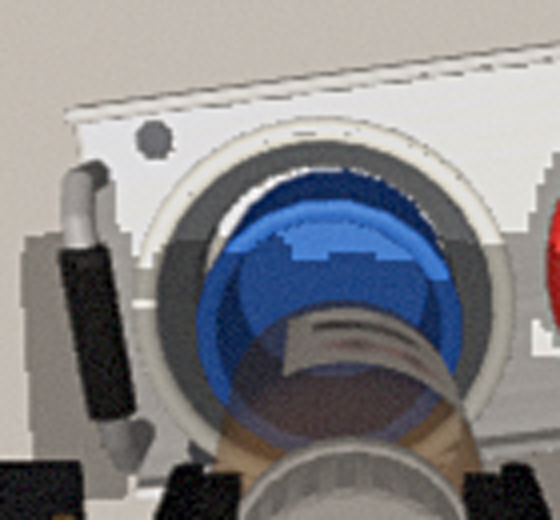

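The crop shows the sleeve's top ring centred at about column 272.5 with its far edge at row 169, so the sleeve is at (0.480, -0.314) and level. I shift 3.6 mm in -y and lower.

```bash
python3 -m pendant '[{"x":0,"y":-0.014,"z":-0.04,"rx":0,"ry":0,"rz":0,"claw":0.25},{"x":0,"y":-0.014,"z":-0.1,"rx":0,"ry":0,"rz":0,"claw":0.25},{"x":0,"y":-0.014,"z":-0.16,"rx":0,"ry":0,"rz":0,"claw":0.25},{"x":0,"y":-0.014,"z":-0.2,"rx":0,"ry":0,"rz":0,"claw":0.25},{"x":0,"y":-0.014,"z":-0.24,"rx":0,"ry":0,"rz":0,"claw":0.25},{"x":0,"y":-0.014,"z":-0.28,"rx":0,"ry":0,"rz":0,"claw":0.25},{"x":0,"y":-0.014,"z":-0.32,"rx":0,"ry":0,"rz":0,"claw":0.25},{"x":0,"y":-0.014,"z":-0.32,"rx":0,"ry":0,"rz":0,"claw":0.25}]'
python3 -m pendant '[{"x":0,"y":0,"z":-0.03,"rx":0,"ry":0,"rz":0,"claw":0.25},{"x":0,"y":0,"z":-0.06,"rx":0,"ry":0,"rz":0,"claw":0.25},{"x":0,"y":0,"z":-0.08,"rx":0,"ry":0,"rz":0,"claw":0.25},{"x":0,"y":0,"z":-0.092,"rx":0,"ry":0,"rz":0,"claw":0.25},{"x":0,"y":0,"z":-0.098,"rx":0,"ry":0,"rz":0,"claw":0.25},{"x":0,"y":0,"z":-0.102,"rx":0,"ry":0,"rz":0,"claw":0.25},{"x":0,"y":0,"z":-0.102,"rx":0,"ry":0,"rz":0,"claw":0.25},{"x":0,"y":0,"z":-0.102,"rx":0,"ry":0,"rz":0,"claw":0.25}]'
```

```text
time_s: 17.7
tcp_pos: [0.4789, -0.3146, 0.1081]
ee_rot: [[-1.0, 0.0, -0.002], [0.0, 1.0, 0.001], [0.002, 0.001, -1.0]]
wrist_force: [1.4, 0.1, -1.0]
gripper_width: 0.337
gripper_force: 29.8
time_s: 18.7
tcp_pos: [0.4799, -0.3149, 0.0842]
ee_rot: [[-1.0, -0.0, 0.001], [-0.0, 1.0, -0.001], [-0.001, -0.001, -1.0]]
wrist_force: [-0.4, 0.4, 4.7]
gripper_width: 0.337
gripper_force: 29.8
```

```bash
python3 -m pendant '[{"x":0,"y":0,"z":-0.002,"rx":0,"ry":0,"rz":0,"claw":0.5},{"x":0,"y":0,"z":-0.002,"rx":0,"ry":0,"rz":0,"claw":0.7},{"x":0,"y":0,"z":-0.002,"rx":0,"ry":0,"rz":0,"claw":0.7},{"x":0,"y":0,"z":0.05,"rx":0,"ry":0,"rz":0,"claw":0.7},{"x":0,"y":0,"z":0.2,"rx":0,"ry":0,"rz":0,"claw":0.7},{"x":0,"y":0,"z":0.4,"rx":0,"ry":0,"rz":0,"claw":0.7},{"x":0,"y":0.1,"z":0.55,"rx":0,"ry":0,"rz":0,"claw":0.9},{"x":0,"y":0.25,"z":0.64,"rx":0,"ry":0,"rz":0,"claw":1}]'
python3 -m pendant '[{"x":0,"y":0.2,"z":0,"rx":0,"ry":0,"rz":0,"claw":1},{"x":0,"y":0.4,"z":0,"rx":0,"ry":0,"rz":0,"claw":1},{"x":-0.02,"y":0.6,"z":0,"rx":0,"ry":0,"rz":0,"claw":1},{"x":-0.05,"y":0.8,"z":0,"rx":0,"ry":0,"rz":0,"claw":1},{"x":-0.07,"y":1,"z":0,"rx":0,"ry":0,"rz":0,"claw":1},{"x":-0.07,"y":1,"z":0,"rx":0,"ry":0,"rz":0,"claw":1},{"x":-0.07,"y":1,"z":0,"rx":0,"ry":0,"rz":0,"claw":1},{"x":-0.07,"y":1,"z":0,"rx":0,"ry":0,"rz":0,"claw":1}]'
python3 -m pendant '[{"x":0,"y":0.15,"z":0,"rx":0,"ry":0,"rz":0,"claw":1},{"x":0,"y":0.3,"z":0,"rx":0,"ry":0,"rz":0,"claw":1},{"x":0,"y":0.45,"z":0,"rx":0,"ry":0,"rz":0,"claw":1},{"x":0,"y":0.5,"z":0,"rx":0,"ry":0,"rz":0,"claw":1},{"x":0,"y":0.55,"z":0,"rx":0,"ry":0,"rz":0,"claw":1},{"x":0,"y":0.55,"z":0,"rx":0,"ry":0,"rz":0,"claw":1},{"x":0,"y":0.55,"z":0,"rx":0,"ry":0,"rz":0,"claw":1},{"x":0,"y":0.55,"z":0,"rx":0,"ry":0,"rz":0,"claw":1}]'
python3 - <<'E'
from fit import *
w=capture("wrist");p=capture("top")
for pic in (w,p):
  for l in ["red_bottle_center","black_bottle_center"]:
    for d in regions_of(pic,l): print(l,round(d["conf"],2),np.round(d["centre"]),fit(pic,d["region"],*T[l]))
save("m1",np.vstack([w["color"][:300],cv2.resize(p["color"][190:290,300:460],(560,350))[:295]]))
E
```

```text
time_s: 19.7
tcp_pos: [0.4802, -0.2524, 0.2468]
ee_rot: [[-1.0, 0.002, 0.004], [0.002, 1.0, -0.001], [-0.004, -0.001, -1.0]]
wrist_force: [0.3, 0.1, -0.7]
gripper_width: 0.846
gripper_force: 0.0
time_s: 20.7
tcp_pos: [0.462, -0.0031, 0.2437]
ee_rot: [[-1.0, 0.002, 0.0], [0.002, 1.0, -0.0], [-0.0, -0.0, -1.0]]
wrist_force: [0.8, 0.1, 0.6]
gripper_width: 1.001
gripper_force: 0.0
time_s: 21.7
tcp_pos: [0.462, 0.1346, 0.2436]
ee_rot: [[-1.0, 0.001, -0.0], [0.001, 1.0, -0.0], [0.0, -0.0, -1.0]]
wrist_force: [-1.5, 0.2, 0.2]
gripper_width: 1.001
gripper_force: 0.0
red_bottle_center 0.76 [289.  76.] (array([0.44 , 0.222]), np.float64(0.0))
red_bottle_center 0.74 [356. 171.] (array([0.44352394, 0.215122  ]), np.float64(0.9458900059136606))
black_bottle_center 0.76 [494. 191.] (array([0.46675994, 0.3713783 ]), np.float64(0.9288687097994703))
red_bottle_center 0.77 [215. 301.] (array([0.44 , 0.222]), np.float64(0.0))
black_bottle_center 0.61 [124. 249.] (array([0.47137012, 0.37506836]), np.float64(0.4518317503392131))
black_bottle_center 0.34 [340. 163.] (array([0.467, 0.375]), np.float64(0.0))
```

View pics/m1.png

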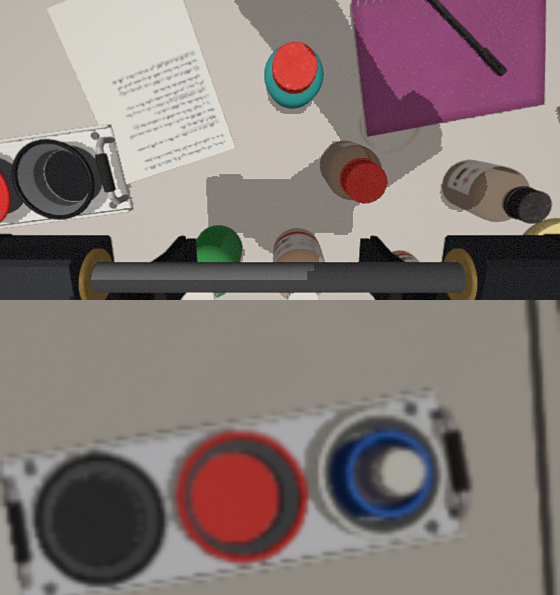

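Top: the small bottle stands in the sleeve at the white cup (400,472). Wrist: the red bottle is at (356,171) and the black one at (494,191). I grasp the red bottle by its body.

```bash
python3 -m pendant '[{"x":-0.04,"y":0.15,"z":0,"rx":0,"ry":0,"rz":0,"claw":1},{"x":-0.072,"y":0.322,"z":0,"rx":0,"ry":0,"rz":0,"claw":1},{"x":-0.072,"y":0.322,"z":-0.1,"rx":0,"ry":0,"rz":0,"claw":1},{"x":-0.072,"y":0.322,"z":-0.3,"rx":0,"ry":0,"rz":0,"claw":1},{"x":-0.072,"y":0.322,"z":-0.48,"rx":0,"ry":0,"rz":0,"claw":1},{"x":-0.072,"y":0.322,"z":-0.64,"rx":0,"ry":0,"rz":0,"claw":1},{"x":-0.072,"y":0.322,"z":-0.734,"rx":0,"ry":0,"rz":0,"claw":1},{"x":-0.072,"y":0.322,"z":-0.734,"rx":0,"ry":0,"rz":0,"claw":1}]'
python3 -m pendant '[{"x":0,"y":0,"z":0,"rx":0,"ry":0,"rz":0,"claw":0.8},{"x":0,"y":0,"z":0,"rx":0,"ry":0,"rz":0,"claw":0.7},{"x":0,"y":0,"z":0,"rx":0,"ry":0,"rz":0,"claw":0.55},{"x":0,"y":0,"z":0,"rx":0,"ry":0,"rz":0,"claw":0.55},{"x":0,"y":0,"z":0,"rx":0,"ry":0,"rz":0,"claw":0.55},{"x":0,"y":0,"z":0,"rx":0,"ry":0,"rz":0,"claw":0.55},{"x":0,"y":0,"z":0,"rx":0,"ry":0,"rz":0,"claw":0.55},{"x":0,"y":0,"z":0,"rx":0,"ry":0,"rz":0,"claw":0.55}]'
```

```text
time_s: 23.0
tcp_pos: [0.4431, 0.2149, 0.0585]
ee_rot: [[-1.0, 0.0, -0.003], [0.0, 1.0, -0.003], [0.003, -0.003, -1.0]]
wrist_force: [0.5, 0.6, 0.6]
gripper_width: 0.999
gripper_force: 0.0
time_s: 24.0
tcp_pos: [0.4441, 0.2156, 0.0606]
ee_rot: [[-1.0, -0.0, 0.0], [-0.0, 1.0, -0.0], [-0.0, -0.0, -1.0]]
wrist_force: [-1.5, -1.4, 5.0]
gripper_width: 0.644
gripper_force: 30.0
```

```bash
python3 -m pendant '[{"x":0,"y":0,"z":0.06,"rx":0,"ry":0,"rz":0,"claw":0.55},{"x":0,"y":0,"z":0.2,"rx":0,"ry":0,"rz":0,"claw":0.55},{"x":0,"y":-0.03,"z":0.36,"rx":0,"ry":0,"rz":0,"claw":0.55},{"x":0,"y":-0.15,"z":0.48,"rx":0,"ry":0,"rz":0,"claw":0.55},{"x":0,"y":-0.35,"z":0.52,"rx":0,"ry":0,"rz":0,"claw":0.55},{"x":0.02,"y":-0.55,"z":0.52,"rx":0,"ry":0,"rz":0,"claw":0.55},{"x":0.04,"y":-0.75,"z":0.52,"rx":0,"ry":0,"rz":0,"claw":0.55},{"x":0.06,"y":-0.92,"z":0.52,"rx":0,"ry":0,"rz":0,"claw":0.55}]'
python3 -m pendant '[{"x":0.01,"y":-0.18,"z":0,"rx":0,"ry":0,"rz":0,"claw":0.55},{"x":0.02,"y":-0.36,"z":0,"rx":0,"ry":0,"rz":0,"claw":0.55},{"x":0.036,"y":-0.52,"z":0,"rx":0,"ry":0,"rz":0,"claw":0.55},{"x":0.036,"y":-0.66,"z":0,"rx":0,"ry":0,"rz":0,"claw":0.55},{"x":0.036,"y":-0.76,"z":0,"rx":0,"ry":0,"rz":0,"claw":0.55},{"x":0.036,"y":-0.803,"z":0,"rx":0,"ry":0,"rz":0,"claw":0.55},{"x":0.036,"y":-0.803,"z":0,"rx":0,"ry":0,"rz":0,"claw":0.55},{"x":0.036,"y":-0.803,"z":0,"rx":0,"ry":0,"rz":0,"claw":0.55}]'
python3 - <<'E'
from h import *
s=sense();print(s["tcp_pos"]);w=capture("wrist");save("w7",w["color"][:320])
E
```

```text
time_s: 25.0
tcp_pos: [0.4584, -0.0158, 0.1894]
ee_rot: [[-1.0, 0.001, -0.001], [0.001, 1.0, 0.001], [0.001, 0.001, -1.0]]
wrist_force: [0.7, 0.7, -1.6]
gripper_width: 0.645
gripper_force: 30.0
time_s: 26.0
tcp_pos: [0.4679, -0.2142, 0.1898]
ee_rot: [[-1.0, -0.001, -0.0], [-0.001, 1.0, 0.0], [0.0, 0.0, -1.0]]
wrist_force: [0.9, 0.2, -3.0]
gripper_width: 0.643
gripper_force: 30.0
[ 0.46791272 -0.2142387   0.18984091]
```

View pics/w7.png

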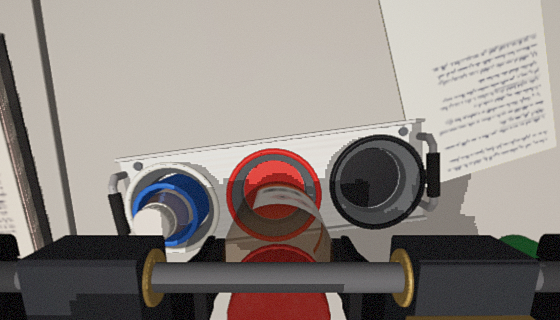

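The red bottle hangs upright over the red cup (275,190). My picture quota is used up, so from here I rely on numbers.

```bash
python3 -m pendant '[{"x":0.001,"y":-0.007,"z":-0.04,"rx":0,"ry":0,"rz":0,"claw":0.55},{"x":0.001,"y":-0.007,"z":-0.12,"rx":0,"ry":0,"rz":0,"claw":0.55},{"x":0.001,"y":-0.007,"z":-0.2,"rx":0,"ry":0,"rz":0,"claw":0.55},{"x":0.001,"y":-0.007,"z":-0.27,"rx":0,"ry":0,"rz":0,"claw":0.55},{"x":0.001,"y":-0.007,"z":-0.32,"rx":0,"ry":0,"rz":0,"claw":0.55},{"x":0.001,"y":-0.007,"z":-0.36,"rx":0,"ry":0,"rz":0,"claw":0.55},{"x":0.001,"y":-0.007,"z":-0.4,"rx":0,"ry":0,"rz":0,"claw":0.55},{"x":0.001,"y":-0.007,"z":-0.4,"rx":0,"ry":0,"rz":0,"claw":0.55}]'
python3 -m pendant '[{"x":0,"y":0,"z":-0.02,"rx":0,"ry":0,"rz":0,"claw":0.55},{"x":0,"y":0,"z":-0.035,"rx":0,"ry":0,"rz":0,"claw":0.55},{"x":0,"y":0,"z":-0.046,"rx":0,"ry":0,"rz":0,"claw":0.55},{"x":0,"y":0,"z":-0.054,"rx":0,"ry":0,"rz":0,"claw":0.55},{"x":0,"y":0,"z":-0.06,"rx":0,"ry":0,"rz":0,"claw":0.55},{"x":0,"y":0,"z":-0.062,"rx":0,"ry":0,"rz":0,"claw":0.55},{"x":0,"y":0,"z":-0.062,"rx":0,"ry":0,"rz":0,"claw":0.55},{"x":0,"y":0,"z":-0.062,"rx":0,"ry":0,"rz":0,"claw":0.55}]'
```

```text
time_s: 27.05
tcp_pos: [0.4678, -0.2167, 0.0893]
ee_rot: [[-1.0, 0.0, -0.002], [0.0, 1.0, 0.0], [0.002, 0.0, -1.0]]
wrist_force: [0.5, 0.1, -2.1]
gripper_width: 0.645
gripper_force: 30.0
time_s: 28.05
tcp_pos: [0.4683, -0.2168, 0.0747]
ee_rot: [[-1.0, -0.0, 0.0], [-0.0, 1.0, -0.0], [-0.0, -0.0, -1.0]]
wrist_force: [-0.0, 0.4, -1.4]
gripper_width: 0.645
gripper_force: 30.0
```

```bash
python3 -m pendant '[{"x":0,"y":0,"z":-0.003,"rx":0,"ry":0,"rz":0,"claw":0.55},{"x":0,"y":0,"z":-0.005,"rx":0,"ry":0,"rz":0,"claw":0.55},{"x":0,"y":0,"z":-0.006,"rx":0,"ry":0,"rz":0,"claw":0.55},{"x":0,"y":0,"z":-0.006,"rx":0,"ry":0,"rz":0,"claw":0.55},{"x":0,"y":0,"z":-0.006,"rx":0,"ry":0,"rz":0,"claw":0.55},{"x":0,"y":0,"z":-0.006,"rx":0,"ry":0,"rz":0,"claw":0.55},{"x":0,"y":0,"z":-0.006,"rx":0,"ry":0,"rz":0,"claw":0.55},{"x":0,"y":0,"z":-0.006,"rx":0,"ry":0,"rz":0,"claw":0.55}]'
```

```text
time_s: 29.05
tcp_pos: [0.469, -0.2169, 0.0746]
ee_rot: [[-1.0, -0.001, 0.002], [-0.001, 1.0, -0.001], [-0.002, -0.001, -1.0]]
wrist_force: [-2.2, 1.5, 8.2]
gripper_width: 0.643
gripper_force: 30.0
```

```bash
python3 -m pendant '[{"x":0,"y":0,"z":0,"rx":0,"ry":0,"rz":0,"claw":0.75},{"x":0,"y":0,"z":0,"rx":0,"ry":0,"rz":0,"claw":0.85},{"x":0,"y":0,"z":0,"rx":0,"ry":0,"rz":0,"claw":0.85},{"x":0,"y":0,"z":0.06,"rx":0,"ry":0,"rz":0,"claw":0.85},{"x":0,"y":0,"z":0.2,"rx":0,"ry":0,"rz":0,"claw":0.85},{"x":0,"y":0,"z":0.4,"rx":0,"ry":0,"rz":0,"claw":0.85},{"x":0,"y":0.1,"z":0.6,"rx":0,"ry":0,"rz":0,"claw":0.9},{"x":0,"y":0.3,"z":0.68,"rx":0,"ry":0,"rz":0,"claw":1}]'
python3 -m pendant '[{"x":0,"y":0.2,"z":0,"rx":0,"ry":0,"rz":0,"claw":1},{"x":0,"y":0.4,"z":0,"rx":0,"ry":0,"rz":0,"claw":1},{"x":0,"y":0.6,"z":0,"rx":0,"ry":0,"rz":0,"claw":1},{"x":0,"y":0.8,"z":0,"rx":0,"ry":0,"rz":0,"claw":1},{"x":0,"y":1,"z":0,"rx":0,"ry":0,"rz":0,"claw":1},{"x":0,"y":1,"z":0,"rx":0,"ry":0,"rz":0,"claw":1},{"x":0,"y":1,"z":0,"rx":0,"ry":0,"rz":0,"claw":1},{"x":0,"y":1,"z":0,"rx":0,"ry":0,"rz":0,"claw":1}]'
python3 -m pendant '[{"x":0,"y":0.2,"z":0,"rx":0,"ry":0,"rz":0,"claw":1},{"x":0,"y":0.4,"z":0,"rx":0,"ry":0,"rz":0,"claw":1},{"x":0,"y":0.6,"z":0,"rx":0,"ry":0,"rz":0,"claw":1},{"x":0,"y":0.75,"z":0,"rx":0,"ry":0,"rz":0,"claw":1},{"x":0,"y":0.8,"z":0,"rx":0,"ry":0,"rz":0,"claw":1},{"x":0,"y":0.8,"z":0,"rx":0,"ry":0,"rz":0,"claw":1},{"x":0,"y":0.8,"z":0,"rx":0,"ry":0,"rz":0,"claw":1},{"x":0,"y":0.8,"z":0,"rx":0,"ry":0,"rz":0,"claw":1}]'
python3 - <<'E'
from fit import *
w=capture("wrist");p=capture("top");l="black_bottle_center"
for d in regions_of(w,l): print(l,round(d["conf"],2),np.round(d["centre"]),fit(w,d["region"],*T[l]))
pa=[(z+.014,r) for z,r in T["red_bottle_center"][0][1:]]
for n,pa,x0 in [("red_bottle_center",[(.05,.029)]+pa,(.468,-.2165)),("small_bottle_center",[(.075,.018),(.087,.015),(.105,.015)],(.48,-.314))]:
  for d in regions_of(p,n): print(n,round(d["conf"],2),np.round(d["centre"]),fit(p,d["region"],pa,x0))
E
```

```text
time_s: 30.05
tcp_pos: [0.4698, -0.1421, 0.2475]
ee_rot: [[-1.0, 0.003, 0.007], [0.003, 1.0, -0.001], [-0.007, -0.001, -1.0]]
wrist_force: [0.3, 0.4, -0.7]
gripper_width: 0.944
gripper_force: 0.0
time_s: 31.05
tcp_pos: [0.4682, 0.1072, 0.2434]
ee_rot: [[-1.0, 0.001, 0.0], [0.001, 1.0, 0.0], [-0.0, 0.0, -1.0]]
wrist_force: [-0.2, 0.2, -0.8]
gripper_width: 1.003
gripper_force: 0.0
time_s: 32.05
tcp_pos: [0.4684, 0.307, 0.2434]
ee_rot: [[-1.0, 0.001, 0.0], [0.001, 1.0, 0.0], [-0.0, 0.0, -1.0]]
wrist_force: [0.6, -0.5, 0.9]
gripper_width: 0.999
gripper_force: 0.0
black_bottle_center 0.59 [336. 184.] (array([0.46713565, 0.3719046 ]), np.float64(0.9259600614439324))
red_bottle_center 0.91 [219. 302.] (array([ 0.468 , -0.2165]), np.float64(0.0))
red_bottle_center 0.65 [366. 245.] (array([ 0.46718508, -0.21040746]), np.float64(0.9142857142857143))
small_bottle_center 0.75 [411. 240.] (array([ 0.47874923, -0.30863086]), np.float64(0.8745247148288974))
```

```bash
python3 -m pendant '[{"x":-0.005,"y":0.15,"z":0,"rx":0,"ry":0,"rz":0,"claw":1},{"x":-0.005,"y":0.257,"z":0,"rx":0,"ry":0,"rz":0,"claw":1},{"x":-0.005,"y":0.257,"z":-0.1,"rx":0,"ry":0,"rz":0,"claw":1},{"x":-0.005,"y":0.257,"z":-0.3,"rx":0,"ry":0,"rz":0,"claw":1},{"x":-0.005,"y":0.257,"z":-0.48,"rx":0,"ry":0,"rz":0,"claw":1},{"x":-0.005,"y":0.257,"z":-0.64,"rx":0,"ry":0,"rz":0,"claw":1},{"x":-0.005,"y":0.257,"z":-0.734,"rx":0,"ry":0,"rz":0,"claw":1},{"x":-0.005,"y":0.257,"z":-0.734,"rx":0,"ry":0,"rz":0,"claw":1}]'
python3 -m pendant '[{"x":0,"y":0,"z":0,"rx":0,"ry":0,"rz":0,"claw":0.8},{"x":0,"y":0,"z":0,"rx":0,"ry":0,"rz":0,"claw":0.7},{"x":0,"y":0,"z":0,"rx":0,"ry":0,"rz":0,"claw":0.55},{"x":0,"y":0,"z":0,"rx":0,"ry":0,"rz":0,"claw":0.55},{"x":0,"y":0,"z":0,"rx":0,"ry":0,"rz":0,"claw":0.55},{"x":0,"y":0,"z":0,"rx":0,"ry":0,"rz":0,"claw":0.55},{"x":0,"y":0,"z":0,"rx":0,"ry":0,"rz":0,"claw":0.55},{"x":0,"y":0,"z":0,"rx":0,"ry":0,"rz":0,"claw":0.55}]'
```

```text
time_s: 33.3
tcp_pos: [0.4661, 0.3714, 0.0576]
ee_rot: [[-1.0, 0.0, -0.003], [0.0, 1.0, -0.004], [0.003, -0.004, -1.0]]
wrist_force: [-0.0, 0.0, -0.0]
gripper_width: 0.997
gripper_force: 0.0
time_s: 34.3
tcp_pos: [0.4673, 0.3727, 0.0603]
ee_rot: [[-1.0, -0.0, 0.001], [-0.0, 1.0, 0.001], [-0.001, 0.001, -1.0]]
wrist_force: [-0.9, -0.1, 5.5]
gripper_width: 0.661
gripper_force: 30.0
```

```bash
python3 -m pendant '[{"x":0,"y":0,"z":0.06,"rx":0,"ry":0,"rz":0,"claw":0.55},{"x":0,"y":0,"z":0.2,"rx":0,"ry":0,"rz":0,"claw":0.55},{"x":0,"y":-0.03,"z":0.36,"rx":0,"ry":0,"rz":0,"claw":0.55},{"x":0,"y":-0.15,"z":0.48,"rx":0,"ry":0,"rz":0,"claw":0.55},{"x":0,"y":-0.35,"z":0.54,"rx":0,"ry":0,"rz":0,"claw":0.55},{"x":-0.02,"y":-0.55,"z":0.54,"rx":0,"ry":0,"rz":0,"claw":0.55},{"x":-0.04,"y":-0.75,"z":0.54,"rx":0,"ry":0,"rz":0,"claw":0.55},{"x":-0.04,"y":-0.96,"z":0.54,"rx":0,"ry":0,"rz":0,"claw":0.55}]'
python3 -m pendant '[{"x":0,"y":-0.2,"z":0,"rx":0,"ry":0,"rz":0,"claw":0.55},{"x":0,"y":-0.4,"z":0,"rx":0,"ry":0,"rz":0,"claw":0.55},{"x":-0.006,"y":-0.6,"z":0,"rx":0,"ry":0,"rz":0,"claw":0.55},{"x":-0.006,"y":-0.78,"z":0,"rx":0,"ry":0,"rz":0,"claw":0.55},{"x":-0.006,"y":-0.92,"z":0,"rx":0,"ry":0,"rz":0,"claw":0.55},{"x":-0.006,"y":-0.996,"z":0,"rx":0,"ry":0,"rz":0,"claw":0.55},{"x":-0.006,"y":-0.996,"z":0,"rx":0,"ry":0,"rz":0,"claw":0.55},{"x":-0.006,"y":-0.996,"z":0,"rx":0,"ry":0,"rz":0,"claw":0.55}]'
```

```text
time_s: 35.3
tcp_pos: [0.4562, 0.1309, 0.1948]
ee_rot: [[-1.0, -0.001, -0.0], [-0.001, 1.0, 0.0], [0.0, 0.0, -1.0]]
wrist_force: [0.5, -0.7, -0.9]
gripper_width: 0.66
gripper_force: 30.0
time_s: 36.3
tcp_pos: [0.4553, -0.1161, 0.1945]
ee_rot: [[-1.0, 0.0, -0.0], [0.0, 1.0, 0.0], [0.0, 0.0, -1.0]]
wrist_force: [-1.1, 0.0, -2.1]
gripper_width: 0.654
gripper_force: 30.0
```

```bash
python3 -m pendant '[{"x":0.002,"y":-0.004,"z":-0.04,"rx":0,"ry":0,"rz":0,"claw":0.55},{"x":0.002,"y":-0.004,"z":-0.12,"rx":0,"ry":0,"rz":0,"claw":0.55},{"x":0.002,"y":-0.004,"z":-0.2,"rx":0,"ry":0,"rz":0,"claw":0.55},{"x":0.002,"y":-0.004,"z":-0.27,"rx":0,"ry":0,"rz":0,"claw":0.55},{"x":0.002,"y":-0.004,"z":-0.33,"rx":0,"ry":0,"rz":0,"claw":0.55},{"x":0.002,"y":-0.004,"z":-0.38,"rx":0,"ry":0,"rz":0,"claw":0.55},{"x":0.002,"y":-0.004,"z":-0.42,"rx":0,"ry":0,"rz":0,"claw":0.55},{"x":0.002,"y":-0.004,"z":-0.42,"rx":0,"ry":0,"rz":0,"claw":0.55}]'
python3 -m pendant '[{"x":0,"y":0,"z":-0.02,"rx":0,"ry":0,"rz":0,"claw":0.55},{"x":0,"y":0,"z":-0.035,"rx":0,"ry":0,"rz":0,"claw":0.55},{"x":0,"y":0,"z":-0.046,"rx":0,"ry":0,"rz":0,"claw":0.55},{"x":0,"y":0,"z":-0.054,"rx":0,"ry":0,"rz":0,"claw":0.55},{"x":0,"y":0,"z":-0.06,"rx":0,"ry":0,"rz":0,"claw":0.55},{"x":0,"y":0,"z":-0.062,"rx":0,"ry":0,"rz":0,"claw":0.55},{"x":0,"y":0,"z":-0.062,"rx":0,"ry":0,"rz":0,"claw":0.55},{"x":0,"y":0,"z":-0.062,"rx":0,"ry":0,"rz":0,"claw":0.55}]'
```

```text
time_s: 37.3
tcp_pos: [0.4555, -0.1174, 0.0888]
ee_rot: [[-1.0, -0.0, -0.002], [-0.0, 1.0, -0.0], [0.002, -0.0, -1.0]]
wrist_force: [0.2, 0.2, -2.0]
gripper_width: 0.657
gripper_force: 30.0
time_s: 38.3
tcp_pos: [0.4561, -0.1175, 0.0743]
ee_rot: [[-1.0, -0.0, 0.0], [-0.0, 1.0, -0.0], [-0.0, -0.0, -1.0]]
wrist_force: [-1.0, 0.5, 0.8]
gripper_width: 0.66
gripper_force: 30.0
```

```bash
python3 -m pendant '[{"x":0,"y":0,"z":-0.003,"rx":0,"ry":0,"rz":0,"claw":0.55},{"x":0,"y":0,"z":-0.005,"rx":0,"ry":0,"rz":0,"claw":0.55},{"x":0,"y":0,"z":-0.005,"rx":0,"ry":0,"rz":0,"claw":0.55},{"x":0,"y":0,"z":-0.005,"rx":0,"ry":0,"rz":0,"claw":0.55},{"x":0,"y":0,"z":-0.005,"rx":0,"ry":0,"rz":0,"claw":0.55},{"x":0,"y":0,"z":-0.005,"rx":0,"ry":0,"rz":0,"claw":0.55},{"x":0,"y":0,"z":-0.005,"rx":0,"ry":0,"rz":0,"claw":0.55},{"x":0,"y":0,"z":-0.005,"rx":0,"ry":0,"rz":0,"claw":0.55}]'
python3 -m pendant '[{"x":0,"y":0,"z":0,"rx":0,"ry":0,"rz":0,"claw":0.75},{"x":0,"y":0,"z":0,"rx":0,"ry":0,"rz":0,"claw":0.85},{"x":0,"y":0,"z":0,"rx":0,"ry":0,"rz":0,"claw":0.85},{"x":0,"y":0,"z":0.06,"rx":0,"ry":0,"rz":0,"claw":0.85},{"x":0,"y":0,"z":0.2,"rx":0,"ry":0,"rz":0,"claw":0.85},{"x":0,"y":0,"z":0.4,"rx":0,"ry":0,"rz":0,"claw":0.85},{"x":0,"y":0.1,"z":0.6,"rx":0,"ry":0,"rz":0,"claw":0.85},{"x":0,"y":0.2,"z":0.68,"rx":0,"ry":0,"rz":0,"claw":0.85}]'
python3 -m pendant '[{"x":0,"y":0.2,"z":0,"rx":0,"ry":0,"rz":0,"claw":1},{"x":0,"y":0.4,"z":0,"rx":0,"ry":0,"rz":0,"claw":1},{"x":0,"y":0.6,"z":0,"rx":0,"ry":0,"rz":0,"claw":1},{"x":0,"y":0.8,"z":0,"rx":0,"ry":0,"rz":0,"claw":1},{"x":0,"y":1,"z":0,"rx":0,"ry":0,"rz":0,"claw":1},{"x":0,"y":1,"z":0,"rx":0,"ry":0,"rz":0,"claw":1},{"x":0,"y":1,"z":0,"rx":0,"ry":0,"rz":0,"claw":1},{"x":0,"y":1,"z":0,"rx":0,"ry":0,"rz":0,"claw":1}]'
python3 - <<'E'
from fit import *
B=lambda l,dz,lo:[(lo,T[l][0][0][1])]+[(z+dz,r) for z,r in T[l][0][1:]]
p=capture("top");s=capture("side")
for pic in (p,s):
 for n,pa,x0 in [("red_bottle_center",B("red_bottle_center",.014,.05),(.468,-.2165)),("black_bottle_center",B("black_bottle_center",.014,.05),(.456,-.1172)),("small_bottle_center",[(.075,.018),(.087,.015),(.105,.015)],(.48,-.314)),
  ("big_white_bottle_center",[(0,.031),(.085,.031),(.11,.015),(.128,.015)],(.56,.16)),("slim_black_bottle_center",[(0,.024),(.07,.024),(.087,.015),(.103,.015)],(.58,.295)),("yellow_adapter_center",[(0,.03),(.058,.03)],(.68,-.15)),("blue_adapter_center",[(.049,.03),(.072,.03)],(.48,-.314))]:
  for d in regions_of(pic,n):
    x,i=fit(pic,d["region"],pa,x0)
    if i>.3: print(n,round(d["conf"],2),np.round(d["centre"]),x.round(4),round(i,2))
E
```

```text
time_s: 39.3
tcp_pos: [0.4563, -0.1176, 0.0743]
ee_rot: [[-1.0, -0.001, 0.001], [-0.001, 1.0, -0.0], [-0.001, -0.0, -1.0]]
wrist_force: [-3.1, 1.4, 11.1]
gripper_width: 0.662
gripper_force: 30.0
time_s: 40.3
tcp_pos: [0.4573, -0.067, 0.2459]
ee_rot: [[-1.0, 0.001, 0.006], [0.001, 1.0, 0.001], [-0.006, 0.001, -1.0]]
wrist_force: [0.1, 0.4, -0.9]
gripper_width: 0.849
gripper_force: 0.0
time_s: 41.3
tcp_pos: [0.4559, 0.1816, 0.2427]
ee_rot: [[-1.0, 0.001, -0.0], [0.001, 1.0, -0.0], [0.0, -0.0, -1.0]]
wrist_force: [-0.7, -0.8, 0.2]
gripper_width: 1.0
gripper_force: 0.0
black_bottle_center 0.69 [330. 254.] [ 0.4562 -0.1145] 0.94
small_bottle_center 0.5 [412. 238.] [ 0.4795 -0.3081] 0.89
big_white_bottle_center 0.59 [213. 211.] [0.5574 0.1589] 0.94
slim_black_bottle_center 0.77 [157. 204.] [0.5843 0.3014] 0.8
yellow_adapter_center 0.63 [337. 163.] [ 0.6803 -0.1506] 0.85
blue_adapter_center 0.51 [401. 242.] [ 0.4788 -0.3078] 0.52
red_bottle_center 0.85 [338. 146.] [ 0.4711 -0.2313] 0.4
black_bottle_center 0.95 [332. 179.] [ 0.4573 -0.1065] 0.91
big_white_bottle_center 0.66 [272. 218.] [0.5547 0.0525] 0.71
big_white_bottle_center 0.59 [257. 240.] [0.5583 0.1613] 0.95
slim_black_bottle_center 0.62 [224. 287.] [0.5821 0.2995] 0.9
yellow_adapter_center 0.73 [246. 177.] [ 0.6853 -0.1564] 0.9
```

```bash
python3 - <<'E'
from h import *
p=capture("top");im=p["color"][225:265,350:395].astype(int)
m=((im[...,0]>im[...,1]+50)).astype(np.uint8);n,_,st,ce=cv2.connectedComponentsWithStats(m)
print([(st[i].tolist(),ce[i].round(1).tolist()) for i in range(1,n) if st[i,4]>20])
t=np.linspace(0,6.28,60);q=np.array([proj(p,[.4685+.0185*np.cos(a),-.2165+.0185*np.sin(a),.136]) for a in t])-[350,225];print(q.min(0),q.max(0))
s=sense();print(s["time_s"],s["wrist_force"])
E
```

```text
[([0, 3, 38, 37, 577], [21.4, 20.6])]
[18.24449883 10.90519996] [34.57823099 27.39643819]
42.15 [-0.44835877 -0.16786778 -0.66541456]
```

```bash
python3 -c "
from station import *
print(finish_job())"
```

```text
the job is handed in; nothing more can be done
None
```

I handed the job in at about 42 s: the red and black bottles stand in their cups, and the small bottle stands in the blue sleeve in the white cup. Contact forces and seating heights matched. The amber look-alikes and the yellow adapter measured where they started, but the final camera check on the red bottle was inconclusive, so it rests on the fit made just after it was placed.

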